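# Move the bobbin cartridge from the winder to the thread feeder

## Robot

A 7-joint arm with a two-finger parallel gripper is mounted at the origin on the work surface. World frame = base frame: x ahead of the robot, y to its left, z up, the work surface at z = 0. Lengths are in m, angles in rad, forces in N, time in s.
With the tool pointing down it reaches from about 0.4 to 0.925 m from the base axis. Payload 4.1 kg.
Tool frame: the origin (TCP) lies between the finger pads; the fingertips stand 11 mm ahead of it and the grasp point (between the pads) lies 8 mm behind it; y points along the fingers, x is the direction in which the jaws open and shut, and the axes are right-handed (so a half turn about y gives the same grasp; the last joint's range is limited). The gripper opens to 85 mm and grips with 20 to 120 N. Pads are 22 mm wide; open, the fingers measure 114 mm over their backs; the gripper's body (76 mm by 85 mm) begins 54 mm behind the grasp point. The pads swing forward as they close: fully open they stand 13 mm farther back than shut.
Start: joints at [1.009, 0.398, 0.045, 1.537, -0.019, 1.207, -0.051], TCP at [0.29, -0.582, 0.242] pointing down, gripper open.
Joint ranges: [-2.82, 2.82], [-0.49, 2.23], [-1.37, 1.46], [0, 2.46], [-1.36, 4.5], [0.23, 2], [-2.94, 2.94]. Speed limits (rad/s): [2.57, 2.57, 3.14, 3.14, 3.14, 3.14, 3.14].

## Interface

Orientations are given as a rotation vector (axis times angle).
In Python, from rig import bot gives the robot as it stands. The module is installed in compiled form; this text tells all that it offers.
- The arm moves only by the tool play_rows, never from a script. Its argument "moves" is a list of rows, each a list of 7 numbers: the shift along the world's x, y, z in units of 400 mm (1.0 is 400 mm), then the turn, a rotation vector about the world's x, y, z in units of 360 degrees (1.0 is 360 degrees), then the gripper command: -1 is shut, 1 is fully open, values between are in proportion. A call has 1 to 20 rows; each row is the pose to reach, as a shift and turn from the pose measured when the call began, turning the shorter way round; what a row does not reach only later rows make up. A row lasts 1/8 s, in which the tool goes at most 62.5 mm and 10.7 degrees, less where a joint would pass 70% of its speed; a pose out of reach is approached as far as the arm can. A call with a number of a shift or a turn outside -1 to 1 is refused whole. A call with a gripper value outside its range is refused whole. The fingers move at their own pace and stop on an object; "newtons" is the grip in N (left out, the last holds). Time passes only in rows, so rows that repeat a pose let the fingers close. It gives the time, the measured TCP pose, the force and the opening at its end, in the units of the state.
- bot.sense(): the state, without advancing time (a new reading comes with each control period).
- bot.snapshot(name): name is "side" or "top" or "wrist"; returns the picture (400x640x3 uint8, blue, green, red); there is no depth.
- bot.calibration(name): a dict with "fovy" (degrees; the focal length in pixels is half the picture's height over the tangent of half this angle, whatever the lens; pixels are square), "cx", "cy" (the principal point, pixels), "dist" ([k1, k2, p1, p2, k3] as OpenCV has them; the pictures are not rectified), "T" (4x4, takes a point from camera to world coordinates); the wrist camera has in their place "tool_from_camera" (4x4, takes a point from camera to tool coordinates, whose origin is the TCP and whose axes are the tool frame's). Camera axes: x right, y down, z forward; pixel columns grow to the right and rows downward; lengths in m; the calibration is good to about 2 mm. A picture is of the moment at which its call begins: read the wrist's pose just before it. calibration takes no time and is no camera call.
- bot.job_done(): hands the job in, once; it reports no verdict.
Trained networks look in the newest picture that a camera, given by its name, has taken for a name from the list of things; names that differ only in an ending like _2 or _b are one class to them, and where a whole thing is asked for, a point or a joint stands for the part that bears it (a point fixed in the world has none). Each returns a list of dicts, best first, with "conf" (0 to 1); they miss things now and then, are a little off and sometimes report something else, mostly with a low value. They report only what shows in the picture. A call takes as long as a camera call. They do not tell look-alikes from the thing itself.
- bot.trace(camera, query): "mask" (400x640 bool, what is visible of it) and "extent" ([left, top, right, bottom] in pixels, round what is visible of it).
- bot.mark_of(camera, query): "centre" ([column, row] in pixels: a listed point, or the origin of a listed thing).
The state is a dict: "t": time; "joints": joint angles; "dq": joint speeds; "effort": joint torques, N m; "eef_pos": TCP position; "tcp_rot": TCP orientation; "force": force on the tool from outside, world axes, zero at the start; "wrist_torque": the same for the moment, N m; "grip_width": finger opening in m.
Only numpy, scipy, OpenCV 4.12 (cv2) and the standard library are available. Lean on these libraries where they do the work, as an engineer would, in place of code of your own. Each camera call takes 0.05 s, during which the arm holds its last target.

## Task

The bobbins are wound: gently pinch the two blue tabs of the pink cartridge together to free it, lift it straight out of the teal winder without tearing at it, and fit it into the yellow pocket of the thread feeder, pressed gently all the way down and locked in by its two tabs. The pocket is loose on its track, so feel for it and never force the cartridge; leave the other sewing things where they are.

Things in the scene. Friction and masses are not known exactly. Their poses are not given: they have to be found in the camera images.
- cartridge: pink bobbin cartridge, 56 (its x) x 40 (y) x 62 mm tall, about 150 g. Origin: centre of its underside, z up. A block to z = 32 mm, above it a tower 26 x 18 mm to z = 58 mm with a small bobbin (13 mm wide, to z = 52 mm) at x = +-21 mm; in a notch in the middle of each long side a blue sprung tab. Same after a half turn about z. Starts snapped into the winder, axes parallel
- pinch (a point): middle of the grip between the two blue tabs, 50 mm above the cartridge's underside; axes as the cartridge's. Pinch along y. The tabs stand at z = 15 to 62 mm over the cartridge's underside, 24 mm wide (x), outer faces 36 mm apart at rest, 25 mm when fully pinched. Keep the fingertips above z = 34 mm: the block ends at 32 mm, the winder's rim at 30 mm
- tab_l (a joint): how far the +y blue tab is pushed in, m: 0 = sprung out, 0.0055 = at its stop; 1.3 N to start, 8.5 N at the stop, springs back. Light plastic: 20 to 45 N on each tab is plenty, above 60 N it cracks. It carries a square barb, 24.5 mm from the cartridge's middle at rest, 15.5 to 19 mm above its underside, no ramp
- tab_r (a joint): the same for the blue tab on the cartridge's -y side. Unless both tabs are held in by at least 4.5 mm the barbs let the cartridge neither out of a pocket nor into one; pulling or pushing it then with more than 30 N breaks it
- winder: teal bobbin winder, fixed. Origin: on the table under the centre of its pocket: 57.6 (x) x 41.6 mm (y), floor z = 12 mm, rim z = 42 mm, 2 mm chamfer, walls 9 mm. The barbs catch under a lip in each long wall with 3 mm of play. Base 12 mm high, x -145 to 55, y +-60 mm; motor housing 85 mm high (spindle to 104 mm) from x = -142 to -66 mm, on the robot's side
- feeder: grey and cream thread feeder, fixed. Origin: on the table under the middle of the track of its empty yellow pocket. The pocket (76 x 60 mm outside) floats along x: it stands anywhere within 12 mm either side of the origin and this pose does NOT show where: look or feel. It slides under about 0.6 N and stays there; in y it is at 0. Base as the winder's; housing 78 mm high (wire to 102 mm), x = -145 to -75 mm
- feeder_rim (a point): height of the yellow pocket's rim, 52 mm over the table above the feeder's origin (fixed to the feeder, not to the floating pocket); axes as the feeder's. Opening 57.6 (x) x 41.6 mm (y), 2 mm chamfer all round, 0.8 mm clearance each side, walls 9 mm; lips like the winder's. The cartridge fits with its x along the feeder's x
- feeder_stop (a point): where the centre of the cartridge's underside would be when pressed home, 22 mm over the table (pocket in mid-track). A sprung steel plate in the pocket rests 8 mm higher and gives way under 1.5 N at first, 4 N at its stop here. Press to within 2 mm of it before letting the tabs go: they then spring out under the lips, and the plate lifts the cartridge about 3 mm against them
- spool_red: pink-red thread spool standing on end, 34 mm wide, 50 mm tall, origin at its foot; bystander
- spool_white: white thread spool, same size; bystander
- shears: dressmaker's shears lying flat, steel blades 110 mm, black rings; bystander
- tape: round white tape-measure case, 54 mm wide, 16 mm high; bystander
- chalk: round blue tailor's chalk, 40 mm wide, 9 mm high; bystander
- pin_jar: glass pin jar with a red cap, 50 mm wide, 60 mm high; bystander
Mind the look-alikes: they are no part of the job. Leave any green look-alike of the cartridge alone.

How it is judged:
On the way:
1. the cartridge is freed and lifted clear out of the winder's pocket (z of cartridge in the frame of winder above 0.05 m and contact force between cartridge and winder below 0.5 N), for 0.1 s.
At the end, for the whole second after the job is handed in: The cartridge sits upright (within 0.08 rad) and at rest in the feeder's yellow pocket, its underside no higher than 27 mm over the table (within 4 mm of the feeder's centre line and 19 mm of its origin along the track), and both tabs have sprung back out to less than 1.5 mm (z of cartridge in the frame of feeder between 0.019 and 0.027 m and y of cartridge in the frame of feeder between -0.004 and 0.004 m and x of cartridge in the frame of feeder between -0.019 and 0.019 m and angle between cartridge's own z axis and vertical below 0.08 rad and value of joint each of tab_l, tab_r below 0.0015 m and linear speed of cartridge below 0.02 m/s); the robot touches nothing.
It fails at once if the tabs are crushed: the fingers press on the cartridge with more than 120 N in all (60 N a tab) (contact force between the fingers and cartridge above 120 N).
It fails at once if the cartridge is torn at or jammed in the winder: more than 30 N between them (contact force between cartridge and winder above 30 N).
It fails at once if the cartridge is forced into the feeder: more than 30 N between them (contact force between cartridge and feeder above 30 N).
It fails at once if one of the other sewing things is moved by more than 20 mm (distance of any of spool_red, spool_white, shears, tape, chalk, pin_jar from where it was at the start of the episode above 0.02 m).
It also fails if it takes over 64 s, if anything falls off the work surface, if the arm or the gripper's body presses on something with over 40 N, if the wrist force passes 120 N, or if a joint passes its speed limit or range.

## Working session

There is one attempt and no reset: what is moved stays moved. The work goes in short steps, Python scripts to look and compute and a tool call to move; the robot and the scene stay as the last step left them, time stands still between calls to the robot, and variables do not carry over. Pictures are saved under pics/ and viewed, and the job is handed in when it is done.

Besides the shell and the picture viewer there is one more tool, called after "Request:" as name(argument=value, ...), one argument or row to a line, values as JSON. play_rows: Moves the arm, as the interface text tells. Its arguments: {"type":"object","properties":{"moves":{"type":"array"},"newtons":{"type":"number"}},"required":["moves"]}

```bash
mkdir -p pics
cat > h.py <<'E'
import numpy as np, cv2
from rig import bot
from scipy.spatial.transform import Rotation as R
def K(c):
    f=200/np.tan(np.radians(c['fovy'])/2); return np.array([[f,0,c['cx']],[0,f,c['cy']],[0,0,1.]])
def camT(name,s=None):
    c=bot.calibration(name)
    if 'T' in c: return c,np.array(c['T'])
    s=s or bot.sense(); T=np.eye(4);T[:3,:3]=R.from_rotvec(s['tcp_rot']).as_matrix();T[:3,3]=s['eef_pos']
    return c,T@np.array(c['tool_from_camera'])
def pix2z(name,px,z,s=None):
    c,T=camT(name,s); p=cv2.undistortPoints(np.array(px,float).reshape(-1,1,2),K(c),np.array(c['dist'],float)).reshape(-1,2)
    d=np.c_[p,np.ones(len(p))]@T[:3,:3].T; o=T[:3,3]
    return o+d*((z-o[2])/d[:,2])[:,None]
def proj(name,P,s=None):
    c,T=camT(name,s); Ti=np.linalg.inv(T)
    q=np.array(P,float).reshape(-1,3)@Ti[:3,:3].T+Ti[:3,3]
    return cv2.projectPoints(q,np.zeros(3),np.zeros(3),K(c),np.array(c['dist'],float))[0].reshape(-1,2)
E
python3 - <<'E'
from h import *
np.set_printoptions(precision=4,suppress=True)
print(bot.sense())
for n in ['side','top','wrist']:
    im=bot.snapshot(n);cv2.imwrite(f'pics/{n}0.png',im); print(n,bot.calibration(n))
    for q in ['cartridge','winder','feeder','feeder_rim','pinch','feeder_stop']:
        try: print(q,[(np.round(d['centre'],1),round(d['conf'],2)) for d in bot.mark_of(n,q)])
        except Exception as e: print(q,e)
E
```

```text
{'t': 0.0, 'joints': array([ 1.009 ,  0.3992,  0.045 ,  1.5379, -0.0187,  1.2069, -0.0507]), 'dq': array([ 0.0003, -0.0013, -0.0015,  0.0004,  0.0017, -0.0004, -0.0018]), 'effort': array([ -0.0001, -47.5129,   1.3648, -25.4219,   0.0116,   0.0093,
         0.    ]), 'eef_pos': array([ 0.29  , -0.581 ,  0.2412]), 'tcp_rot': array([-1.3924,  0.8631, -0.8603]), 'force': array([-0.3405, -0.495 ,  1.264 ]), 'wrist_torque': array([ 0.047 , -0.0364,  0.0133]), 'grip_width': 0.08555663021650245}
side {'fovy': 45.67350630866098, 'cx': 319.65450719438786, 'cy': 204.948125597117, 'dist': array([-0.1222,  0.    ,  0.    ,  0.    ,  0.    ]), 'T': array([[-0.8952, -0.3093,  0.321 ,  0.0406],
       [-0.4457,  0.6339, -0.6321,  1.1044],
       [-0.0079, -0.7089, -0.7053,  1.2709],
       [ 0.    ,  0.    ,  0.    ,  1.    ]])}
cartridge [(array([350.9, 196. ]), 0.61), (array([367.9, 174.8]), 0.54)]
winder [(array([367. , 176.3]), 0.76)]
feeder [(array([310.9, 267.4]), 0.69), (array([366.1, 175. ]), 0.17)]
feeder_rim [(array([312.3, 259.9]), 0.9)]
pinch [(array([350.8, 190.5]), 0.77), (array([368. 
[... 499 characters left out ...]
array([482.2, 237.6]), 0.73)]
feeder [(array([249.5, 233.2]), 0.7), (array([416.1, 225.4]), 0.66)]
feeder_rim [(array([244.7, 233.3]), 0.57)]
pinch [(array([416., 229.]), 0.72), (array([367.3, 220.6]), 0.67), (array([249.6, 231.7]), 0.36)]
feeder_stop [(array([247.1, 236.3]), 0.62)]
wrist {'fovy': 59.347678442624414, 'cx': 320.07327419387235, 'cy': 196.52890393670518, 'dist': array([-0.069,  0.   ,  0.   ,  0.   ,  0.   ]), 'tool_from_camera': array([[ 1.    ,  0.001 ,  0.0013,  0.    ],
       [-0.0009, -0.3033,  0.9529, -0.1308],
       [ 0.0013, -0.9529, -0.3033,  0.0752],
       [ 0.    ,  0.    ,  0.    ,  1.    ]])}
cartridge []
winder []
feeder []
feeder_rim []
pinch []
feeder_stop []
```

View pics/side0.png

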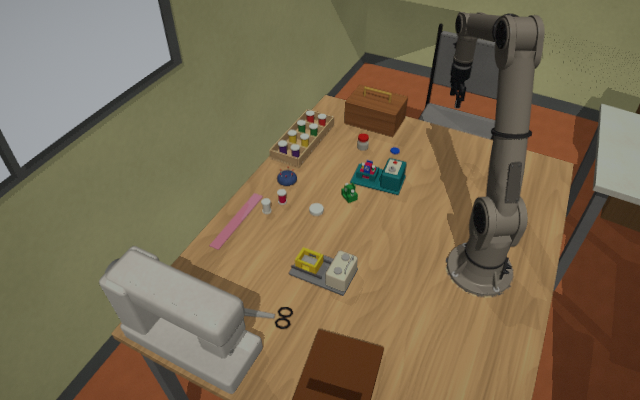

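View pics/top0.png

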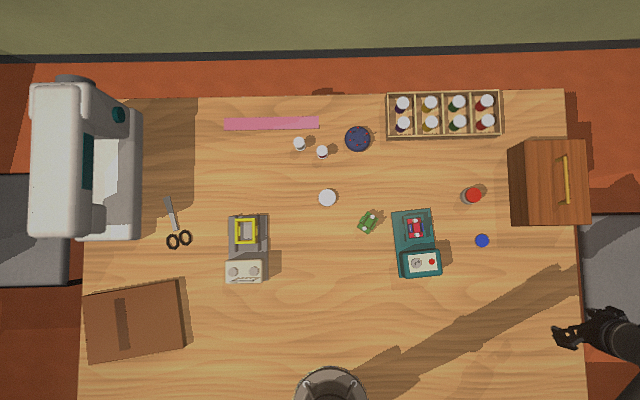

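Run:
```python
from h import *
np.set_printoptions(precision=4,suppress=True)
im=cv2.imread('pics/top0.png')[140:330,190:510]; cv2.imwrite('pics/top0c.png',cv2.resize(im,None,fx=2.5,fy=2.5,interpolation=cv2.INTER_CUBIC))
im=cv2.imread('pics/side0.png')[100:330,230:470]; cv2.imwrite('pics/side0c.png',cv2.resize(im,None,fx=2.5,fy=2.5,interpolation=cv2.INTER_CUBIC))
print('top', pix2z('top',[[413.8,228.4],[370.8,221.2]],.012), pix2z('top',[[411.3,229]],0),pix2z('top',[[416,229]],.062),'feeder',pix2z('top',[[249.5,233.2]],0),pix2z('top',[[244.7,233.3]],.052))
print('side', pix2z('side',[[367.9,174.8],[350.9,196]],.012), pix2z('side',[[367,176.3]],0),pix2z('side',[[368,166.9]],.062),'feeder',pix2z('side',[[310.9,267.4]],0),pix2z('side',[[312.3,259.9]],.052))
s=bot.sense();print(R.from_rotvec(s['tcp_rot']).as_matrix())
```

```text
top [[ 0.5194 -0.2664  0.012 ]
 [ 0.5438 -0.1363  0.012 ]] [[ 0.5179 -0.2611  0.    ]] [[ 0.517  -0.2627  0.062 ]] feeder [[0.5145 0.2382 0.    ]] [[0.514  0.2419 0.052 ]]
side [[ 0.5158 -0.2626  0.012 ]
 [ 0.5276 -0.1199  0.012 ]] [[ 0.5201 -0.2655  0.    ]] [[ 0.5145 -0.2521  0.062 ]] feeder [[0.5129 0.2444 0.    ]] [[0.5035 0.2502 0.052 ]]
[[ 0.4465  0.0001  0.8948]
 [-0.8948 -0.0001  0.4465]
 [ 0.0002 -1.     -0.    ]]
```

View crop.

View pics/top0c.png

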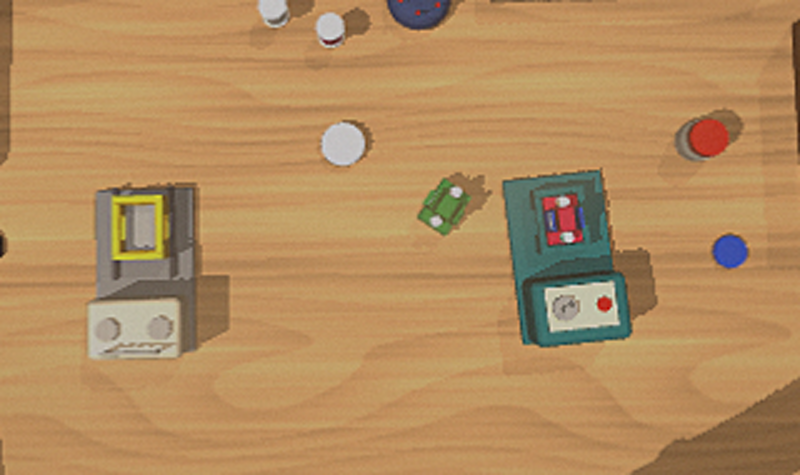

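View pics/side0c.png

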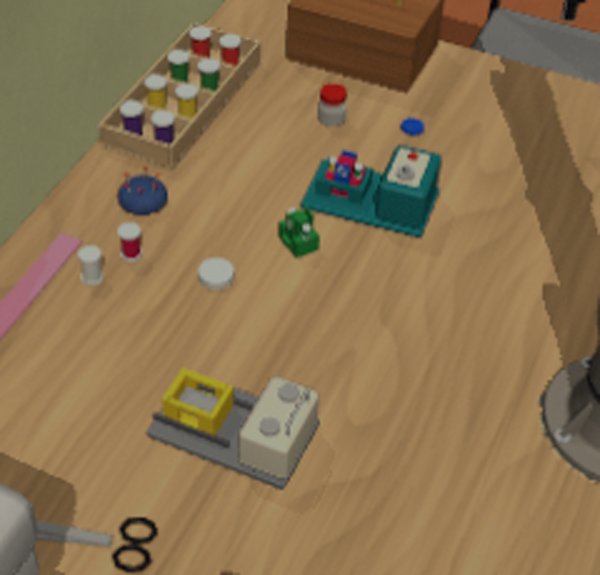

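Run:
```python
from h import *
np.set_printoptions(precision=4,suppress=True)
# orientation from masks of winder base edges
im=cv2.imread('pics/top0.png'); hsv=cv2.cvtColor(im,cv2.COLOR_BGR2HSV)
m=cv2.inRange(hsv,(80,90,40),(100,255,190)); m[:,:380]=0;m[:200]=0;m[285:]=0;m[:,450:]=0
c=max(cv2.findContours(m,0,2)[0],key=cv2.contourArea);print('winder',cv2.minAreaRect(c),cv2.contourArea(c))
y=cv2.inRange(hsv,(20,150,100),(35,255,255)); y[:,:215]=0;y[:,280:]=0;y[:200]=0;y[290:]=0
c=max(cv2.findContours(y,0,2)[0],key=cv2.contourArea);print('yellow',cv2.minAreaRect(c),cv2.boxPoints(cv2.minAreaRect(c)))
```

```text
winder ((422.03082275390625, 263.74615478515625), (25.55115509033203, 37.08638381958008), 82.87498474121094) 870.5
yellow ((245.5, 230.5), (25.0, 21.0), 90.0) [[235. 218.]
 [256. 218.]
 [256. 243.]
 [235. 243.]]
```

Candidates: the red-pink cartridge with blue tabs in the teal winder (top 415,229, side 368,170), and the green look-alike lying on the table (top 368,221). The description fits the one in the winder. The yellow pocket is at top (245,231). Moving above the winder for a close crop.

Request:
play_rows(
  moves=[
    [0.15,0.2,0,0,0,-0.02,1],
    [0.3,0.42,0,0,0,-0.04,1],
    [0.45,0.63,0,0,0,-0.057,1],
    [0.56,0.79,0,0,0,-0.057,1],
    [0.57,0.8,0,0,0,-0.057,1],
    [0.57,0.8,0,0,0,-0.057,1],
    [0.57,0.8,0,0,0,-0.057,1],
    [0.57,0.8,0,0,0,-0.057,1],
    [0.57,0.8,0,0,0,-0.057,1],
    [0.57,0.8,0,0,0,-0.057,1],
  ],
  newtons=20,
)

```text
t: 2.3
eef_pos: [0.5169, -0.264, 0.2423]
tcp_rot: [-1.256, 1.135, -1.135]
force: [-0.1, 0.3, 0.2]
grip_width: 0.0857
```

Run:
```python
from h import *
np.set_printoptions(precision=4,suppress=True)
s=bot.sense(); print(s['eef_pos'],s['tcp_rot'],s['force'],s['grip_width'])
im=bot.snapshot('wrist');cv2.imwrite('pics/w1.png',im)
for q,z in [('cartridge',.012),('pinch',.062),('winder',0)]:
    for d in bot.mark_of('wrist',q): print(q,np.round(d['centre'],1),d['conf'],pix2z('wrist',[d['centre']],z,s))
```

```text
[ 0.5169 -0.264   0.2423] [-1.2563  1.1347 -1.135 ] [-0.1236  0.2607  0.2305] 0.08572228370440681
cartridge [318.  157.9] 0.89 [[ 0.5195 -0.2631  0.012 ]]
cartridge [192.  127.8] 0.75 [[ 0.538  -0.1311  0.012 ]]
pinch [168. 135.] 0.83 [[ 0.5371 -0.1268  0.062 ]]
pinch [317.  170.9] 0.68 [[ 0.5175 -0.2626  0.062 ]]
```

View pics/w1.png

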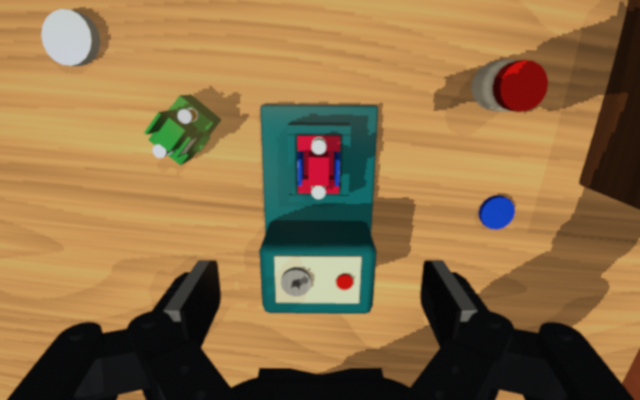

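Run:
```python
from h import *
im=cv2.imread('pics/w1.png')[90:320,240:400]; cv2.imwrite('pics/w1c.png',cv2.resize(im,None,fx=3.5,fy=2.6*1,interpolation=cv2.INTER_CUBIC) if 0 else cv2.resize(im[:130],None,fx=4.5,fy=4.5,interpolation=cv2.INTER_CUBIC))
```

```text
(no output)
```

View pics/w1c.png

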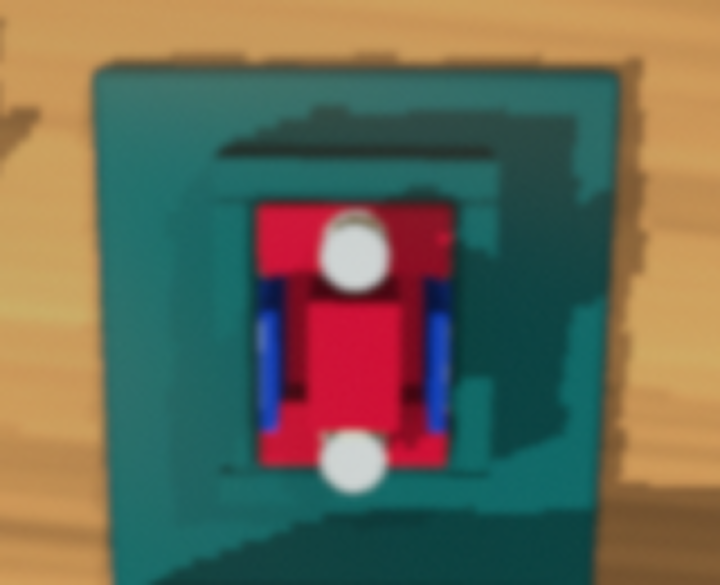

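```bash
cat > fit.py <<'E'
from h import *
from scipy.optimize import least_squares
def world(p,P):
    x,y,th=p; c,s=np.cos(th),np.sin(th); P=np.array(P,float)
    return np.c_[x+c*P[:,0]-s*P[:,1],y+s*P[:,0]+c*P[:,1],P[:,2]]
def fit(p0,P,px,s,name='wrist'):
    r=least_squares(lambda p:(proj(name,world(p,P),s)-px).ravel(),p0)
    return r.x,(proj(name,world(r.x,P),s)-px)
E
python3 - <<'E'
from fit import *
np.set_printoptions(precision=4,suppress=True)
s=dict(bot.sense())
# winder coords, crop px: base far corners, block top corners (z=12+32=44), rim outer corners z42 (37.8 x,29.8 y), bobbins skipped
P=[[55,60,12],[55,-60,12],[28,20,44],[28,-20,44],[-28,20,44],[-28,-20,44],[37.8,29.8,42],[37.8,-29.8,42]]
px=[[95,70],[618,70],[257,203],[457,203],[258,467],[450,467],[218,158],[499,158]]
px=np.array(px)/4.5+[240,90]-[.4,.4]
x,r=fit([.517,-.263,.1],np.array(P)/1000,px,s);print(x,np.degrees(x[2]));print(r)
print(R.from_rotvec(s['tcp_rot']).as_matrix())
E
```

```text
[ 0.5201 -0.2623  0.1003] 5.747875193594022
[[-1.5603 -0.9238]
 [ 1.8635 -0.4326]
 [ 0.7213  0.8665]
 [-0.93    1.0354]
 [ 1.3312 -0.5204]
 [-0.5663 -0.3713]
 [-1.1282  0.0313]
 [ 0.3249  0.287 ]]
[[ 0.103  -0.0001  0.9947]
 [-0.9947 -0.0003  0.103 ]
 [ 0.0003 -1.     -0.0001]]
```

Request:
play_rows(
  moves=[
    [0.004,0.002,-0.1,0,0,0,0.5],
    [0.008,0.004,-0.2,0,0,0,0.3],
    [0.008,0.004,-0.33,0,0,0,0.3],
    [0.008,0.004,-0.33,0,0,0,0.3],
    [0.008,0.004,-0.33,0,0,0,0.3],
    [0.008,0.004,-0.33,0,0,0,0.3],
  ],
)

```text
t: 3.25
eef_pos: [0.5227, -0.2618, 0.113]
tcp_rot: [-1.255, 1.129, -1.137]
force: [0.3, -0.4, 0.5]
grip_width: 0.0555
```

Run:
```python
from h import *
np.set_printoptions(precision=4,suppress=True)
s=bot.sense(); print(s['eef_pos'],s['tcp_rot'],s['force'],s['grip_width'])
im=bot.snapshot('wrist');cv2.imwrite('pics/w2.png',im)
cv2.imwrite('pics/w2c.png',cv2.resize(im[60:260,200:440],None,fx=3,fy=3,interpolation=cv2.INTER_CUBIC))
```

```text
[ 0.5227 -0.2618  0.113 ] [-1.2549  1.1289 -1.1368] [ 0.2773 -0.4045  0.4851] 0.05551234934570737
```

View pics/w2.png

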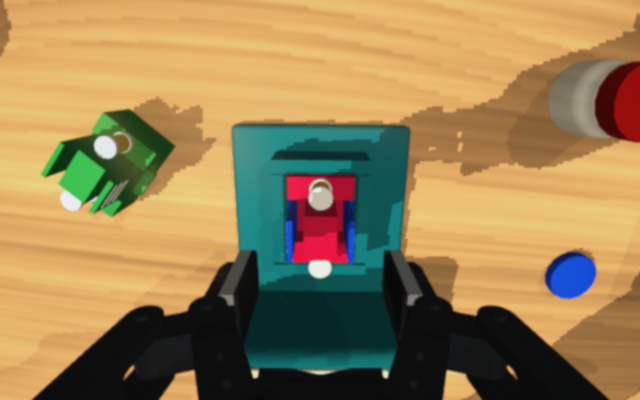

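View pics/w2c.png

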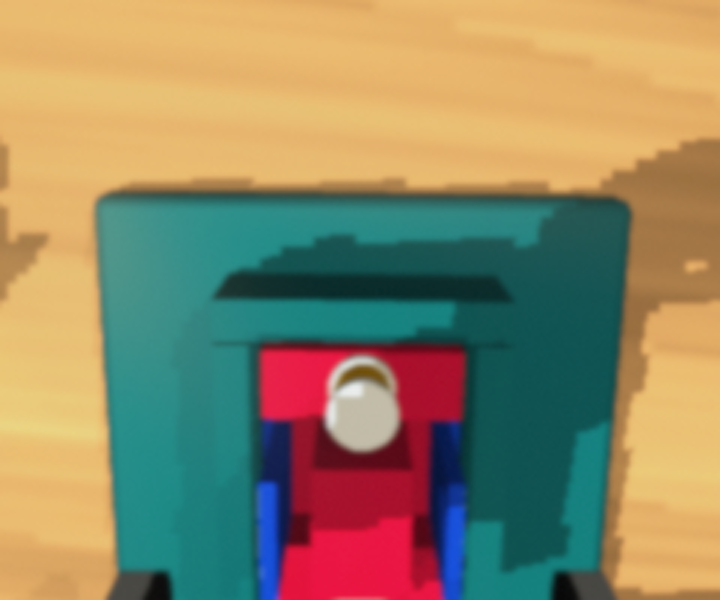

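Run:
```python
from fit import *
np.set_printoptions(precision=4,suppress=True)
s=dict(bot.sense()); print(s['eef_pos'],s['joints'])
P=[[55,60,12],[55,-60,12],[28,20,44],[28,-20,44],[37.8,29.8,42],[37.8,-29.8,42]]
px=[[97,198],[630,203],[258,346],[467,346],[213,299],[513,299]]
px=np.array(px)/3+[200,60]-[.33,.33]
x,r=fit([.517,-.263,.1],np.array(P)/1000,px,s);print(x,np.degrees(x[2]));print(r)
M=R.from_rotvec(s['tcp_rot']).as_matrix();print(M)
print(proj('wrist',s['eef_pos']+np.outer([-.008,0,.011],M[:,1]),s))
d=x[:2]-s['eef_pos'][:2]; c,sn=np.cos(x[2]),np.sin(x[2]); print('along wx,wy',d@[c,sn],d@[-sn,c])
```

```text
[ 0.5225 -0.2617  0.1127] [ 0.4507  0.4092 -0.0755  1.8316  0.039   0.8979 -1.1106]
[ 0.519  -0.2635  0.0968] 5.544326098260142
[[-2.9465 -1.5769]
 [ 2.5084 -1.9057]
 [ 0.889   1.3966]
 [-0.6148  1.8404]
 [-0.9019 -0.1495]
 [ 1.0313  0.5417]]
[[ 0.1028  0.0039  0.9947]
 [-0.9947 -0.0021  0.1028]
 [ 0.0024 -1.      0.0037]]
[[317.2658 282.9341]
 [317.3926 272.7947]
 [317.5476 260.4149]]
along wx,wy -0.0036301435928962748 -0.0015160550055939874
```

Request:
play_rows(
  moves=[
    [-0.007,-0.002,-0.07,0,0,0,0.3],
    [-0.007,-0.002,-0.135,0,0,0,0.3],
    [-0.007,-0.002,-0.135,0,0,0,0.2],
    [-0.007,-0.002,-0.135,0,0,0,0.1],
    [-0.007,-0.002,-0.135,0,0,0,0.0],
    [-0.007,-0.002,-0.135,0,0,0,0.0],
  ],
)

```text
t: 4.05
eef_pos: [0.5203, -0.2627, 0.0598]
tcp_rot: [-1.254, 1.128, -1.138]
force: [0.0, 0.2, 0.2]
grip_width: 0.0426
```

Run:
```python
from h import *
np.set_printoptions(precision=4,suppress=True)
s=bot.sense(); print(s['eef_pos'],s['force'],s['grip_width'])
im=bot.snapshot('wrist');cv2.imwrite('pics/w3.png',im)
cv2.imwrite('pics/w3c.png',cv2.resize(im[180:400,200:440],None,fx=2.7,fy=2.7,interpolation=cv2.INTER_CUBIC))
im=bot.snapshot('side');cv2.imwrite('pics/s3c.png',cv2.resize(im[110:210,320:440],None,fx=5,fy=5,interpolation=cv2.INTER_CUBIC))
```

```text
[ 0.5203 -0.2627  0.0598] [0.0463 0.1831 0.1646] 0.04264479069205515
```

View pics/w3c.png

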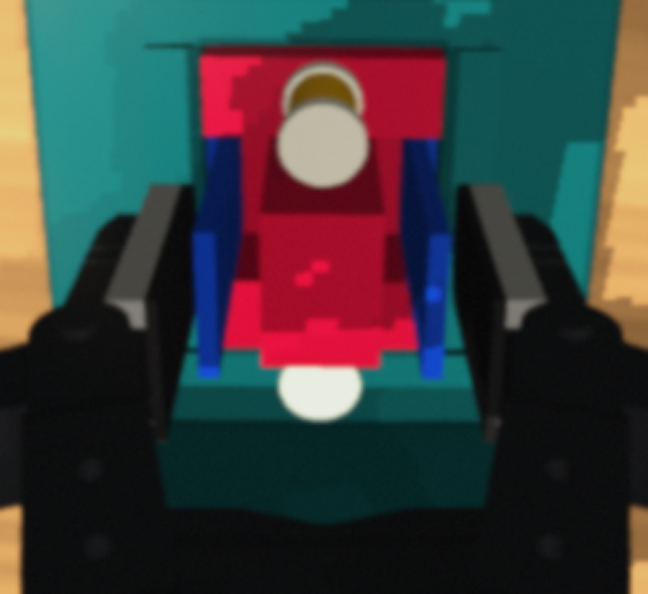

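View pics/s3c.png

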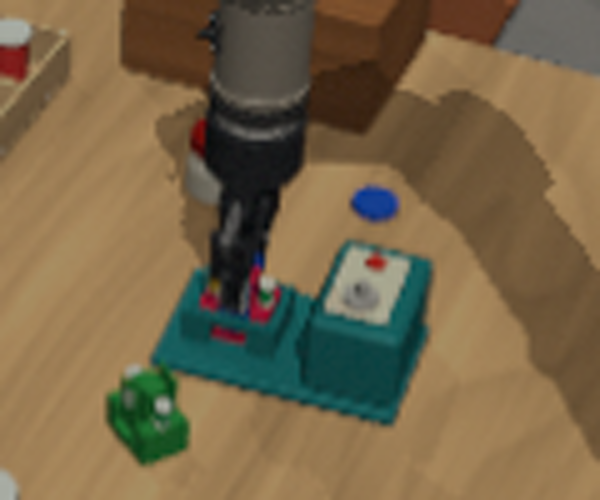

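Request:
play_rows(
  moves=[
    [0,0.001,0,0,0,0,-0.1],
    [0,0.001,0,0,0,0,-0.18],
    [0,0.001,0,0,0,0,-0.25],
    [0,0.001,0,0,0,0,-0.25],
    [0,0.001,0,0,0,0,-0.25],
  ],
)

```text
t: 4.78
eef_pos: [0.5202, -0.2623, 0.0597]
tcp_rot: [-1.255, 1.128, -1.137]
force: [-0.9, 0.2, 5.1]
grip_width: 0.032
```

Run:
```python
from h import *
np.set_printoptions(precision=4,suppress=True)
s=bot.sense(); print(s['eef_pos'],s['force'],s['grip_width'])
im=bot.snapshot('wrist')
cv2.imwrite('pics/w4c.png',cv2.resize(im[180:400,200:440],None,fx=2.7,fy=2.7,interpolation=cv2.INTER_CUBIC))
```

```text
[ 0.5202 -0.2623  0.0597] [-0.9047  0.1679  5.1092] 0.03203753546948567
```

View pics/w4c.png

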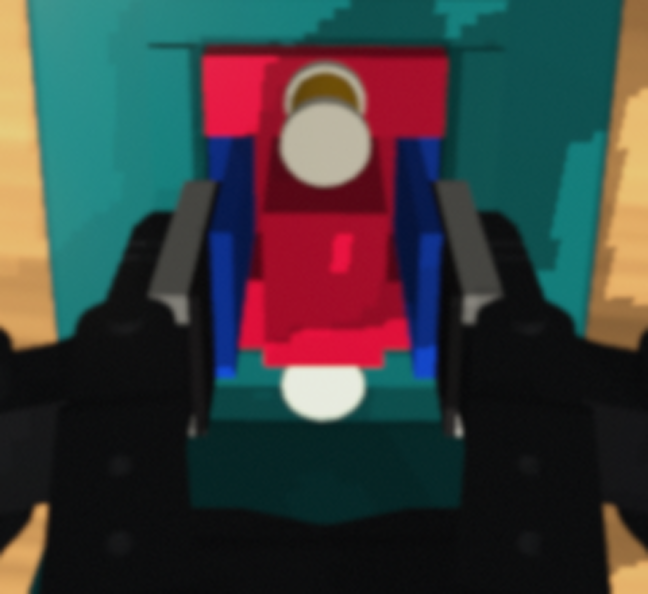

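Request:
play_rows(
  moves=[
    [0,0,0.001,0,0,0,-0.3],
    [0,0,0.002,0,0,0,-0.35],
    [0,0,0.003,0,0,0,-0.37],
    [0,0,0.003,0,0,0,-0.37],
  ],
)

```text
t: 5.32
eef_pos: [0.5197, -0.2622, 0.0604]
tcp_rot: [-1.255, 1.129, -1.137]
force: [0.2, 0.3, -1.4]
grip_width: 0.027
```

Request:
play_rows(
  moves=[
    [0,0,0.0,0,0,0,-0.4],
    [0,0,0.0,0,0,0,-0.45],
    [0,0,0.0,0,0,0,-0.6],
    [0,0,0,0,0,0,-0.6],
  ],
  newtons=25,
)

```text
t: 5.82
eef_pos: [0.5197, -0.2622, 0.0605]
tcp_rot: [-1.255, 1.129, -1.137]
force: [-0.5, 0.1, -0.0]
grip_width: 0.0219
```

Run:
```python
from h import *
np.set_printoptions(precision=4,suppress=True)
s=bot.sense(); print(s['eef_pos'],s['force'],s['grip_width'])
im=bot.snapshot('wrist')
cv2.imwrite('pics/w5c.png',cv2.resize(im[180:400,200:440],None,fx=2.7,fy=2.7,interpolation=cv2.INTER_CUBIC))
```

```text
[ 0.5197 -0.2622  0.0605] [-0.5181  0.0563 -0.0422] 0.02185057937727336
```

View pics/w5c.png

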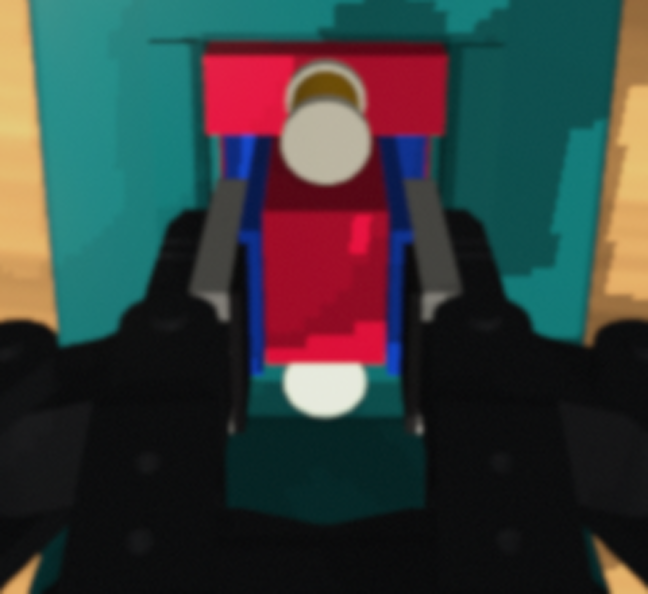

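Request:
play_rows(
  moves=[
    [0,0,0.003,0,0,0,-0.6],
    [0,0,0.006,0,0,0,-0.6],
    [0,0,0.01,0,0,0,-0.6],
    [0,0,0.014,0,0,0,-0.6],
    [0,0,0.014,0,0,0,-0.6],
  ],
)

```text
t: 6.5
eef_pos: [0.5198, -0.2623, 0.0662]
tcp_rot: [-1.255, 1.129, -1.137]
force: [0.3, 0.3, -1.6]
grip_width: 0.0217
```

Request:
play_rows(
  moves=[
    [0,0,0.01,0,0,0,-0.6],
    [0,0,0.02,0,0,0,-0.6],
    [0,0,0.03,0,0,0,-0.6],
    [0,0,0.045,0,0,0,-0.6],
    [0,0,0.06,0,0,0,-0.6],
    [0,0,0.08,0,0,0,-0.6],
    [0,0,0.11,0,0,0,-0.6],
    [0,0,0.14,0,0,0,-0.6],
    [0,0,0.18,0,0,0,-0.6],
    [0,0,0.22,0,0,0,-0.6],
    [0,0,0.25,0,0,0,-0.6],
    [0,0,0.25,0,0,0,-0.6],
  ],
)

```text
t: 8.0
eef_pos: [0.5206, -0.2626, 0.1676]
tcp_rot: [-1.254, 1.127, -1.139]
force: [0.3, 0.7, -0.9]
grip_width: 0.0219
```

Run:
```python
from h import *
np.set_printoptions(precision=4,suppress=True)
s=bot.sense(); print(s['eef_pos'],s['force'],s['grip_width'])
im=bot.snapshot('wrist');cv2.imwrite('pics/w6.png',im)
im=bot.snapshot('side');cv2.imwrite('pics/s6c.png',cv2.resize(im[80:210,310:440],None,fx=4.5,fy=4.5,interpolation=cv2.INTER_CUBIC))
```

```text
[ 0.5206 -0.2626  0.1676] [ 0.2647  0.686  -0.9417] 0.021898399911633216
```

View pics/w6.png

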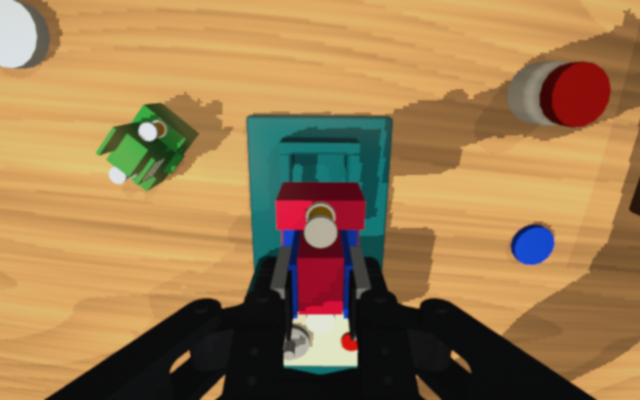

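View pics/s6c.png

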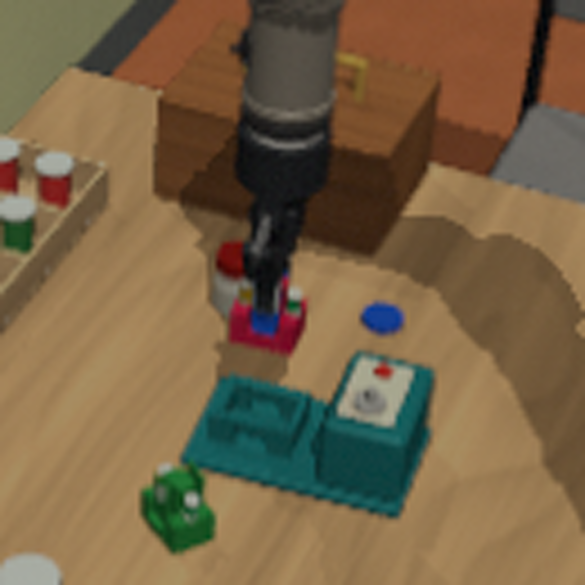

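Request:
play_rows(
  moves=[
    [0,0.1,0.04,0,0,0,-0.6],
    [0,0.22,0.08,0,0,-0.004,-0.6],
    [0,0.34,0.08,0,0,-0.008,-0.6],
    [0,0.46,0.08,0,0,-0.012,-0.6],
    [0,0.58,0.08,0,0,-0.016,-0.6],
    [0,0.7,0.08,0,0,-0.016,-0.6],
    [0,0.82,0.08,0,0,-0.016,-0.6],
    [0,0.93,0.08,0,0,-0.016,-0.6],
    [0,1.0,0.08,0,0,-0.016,-0.6],
    [0,1.0,0.08,0,0,-0.016,-0.6],
  ],
)

```text
t: 9.35
eef_pos: [0.5186, 0.1408, 0.1973]
tcp_rot: [-1.212, 1.201, -1.206]
force: [0.0, 0.2, -1.4]
grip_width: 0.0221
```

Request:
play_rows(
  moves=[
    [0,0.08,0,0,0,0,-0.6],
    [-0.01,0.16,0,0,0,0,-0.6],
    [-0.02,0.22,0,0,0,0,-0.6],
    [-0.03,0.256,0,0,0,0,-0.6],
    [-0.03,0.256,0,0,0,0,-0.6],
    [-0.03,0.256,0,0,0,0,-0.6],
    [-0.03,0.256,0,0,0,0,-0.6],
  ],
)

```text
t: 10.22
eef_pos: [0.5071, 0.2417, 0.1972]
tcp_rot: [-1.212, 1.202, -1.208]
force: [0.3, -0.8, -2.8]
grip_width: 0.0222
```

Run:
```python
from h import *
np.set_printoptions(precision=4,suppress=True)
s=bot.sense(); print(s['eef_pos'],s['force'],s['grip_width']);print(R.from_rotvec(s['tcp_rot']).as_matrix())
im=bot.snapshot('wrist');cv2.imwrite('pics/w7.png',im)
for q,z in [('feeder_rim',.052),('feeder',0),('feeder_stop',.022)]:
    for d in bot.mark_of('wrist',q): print(q,np.round(d['centre'],1),d['conf'],pix2z('wrist',[d['centre']],z,s))
```

```text
[0.5071 0.2417 0.1972] [ 0.3202 -0.7588 -2.7718] 0.022205147463254093
[[ 0.0055  0.0022  1.    ]
 [-1.     -0.0025  0.0055]
 [ 0.0025 -1.      0.0022]]
feeder_rim [318.9 172.7] 0.97 [[0.5153 0.2408 0.052 ]]
feeder [319.1 162.3] 0.61 [[0.5128 0.2406 0.    ]]
feeder [ 90.9 148.5] 0.29 [[0.5262 0.4617 0.    ]]
feeder_stop [317.7 169.4] 0.63 [[0.511  0.2419 0.022 ]]
feeder_stop [317.1 229. ] 0.53 [[0.4535 0.2422 0.022 ]]
```

View pics/w7.png

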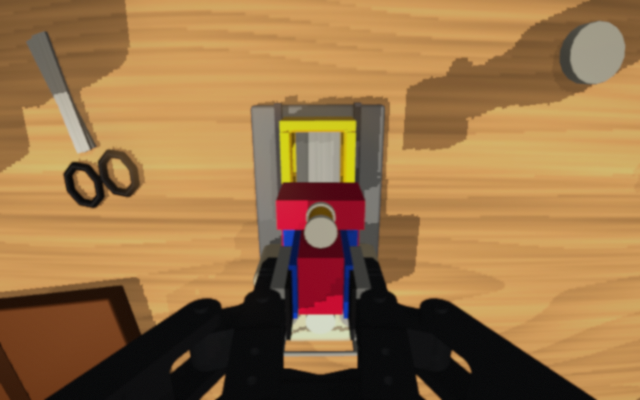

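Run:
```python
from h import *
im=cv2.imread('pics/w7.png')[90:250,240:400]
cv2.imwrite('pics/w7c.png',cv2.resize(im,None,fx=3.7,fy=3.7,interpolation=cv2.INTER_CUBIC))
```

```text
(no output)
```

View pics/w7c.png

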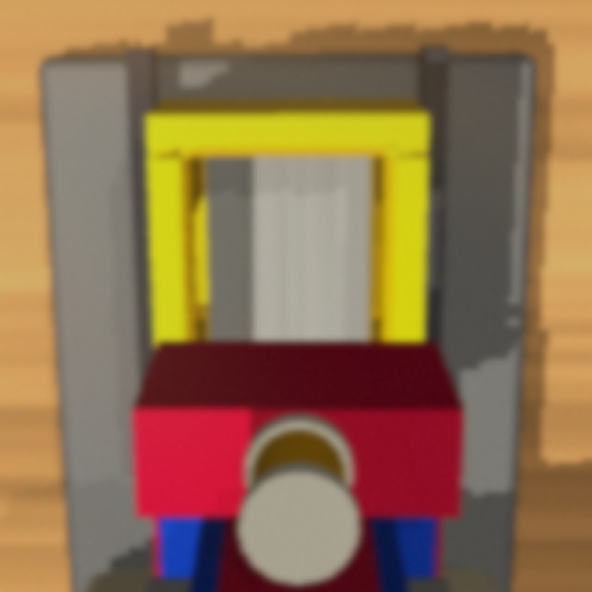

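Run:
```python
from fit import *
np.set_printoptions(precision=4,suppress=True)
s=dict(bot.sense())
f=lambda px: np.array(px)/3.7+[240,90]-[.36,.36]
# pocket
P=np.array([[38,30,52],[38,-30,52],[30.8,22.8,52],[30.8,-22.8,52]])/1000
px=f([[145,113],[431,113],[184,155],[386,155]])
x,r=fit([.515,.241,0],P,px,s);print('pocket',x,np.degrees(x[2]));print(r)
B=np.array([[55,60,12],[55,-60,12]])/1000
x2,r=fit([.515,.241,0],B,f([[42,62],[535,60]]),s);print('base',x2,np.degrees(x2[2]),r)
# cartridge 4-dof
C=np.array([[28,20,32],[28,-20,32],[28,20,0],[28,-20,0]])/1000
cp=f([[133,408],[462,408],[157,343],[437,343]])
def res(p):
    w=world(p[:3],C); w[:,2]+=p[3]; return (proj('wrist',w,s)-cp).ravel()
q=least_squares(res,[*s['eef_pos'][:2],0,.148]); print('cart',q.x,np.degrees(q.x[2]));print(q.fun.reshape(-1,2))
print('tcp',s['eef_pos'])
```

```text
pocket [0.518  0.2435 0.0062] 0.3551306476276301
[[-0.415   0.9816]
 [-0.3987  1.0984]
 [-1.4723 -1.0536]
 [ 2.291  -0.968 ]]
base [0.5105 0.2429 0.0118] 0.6760933925349479 [[-1.5656  0.087 ]
 [ 1.5664  0.0703]]
cart [0.505  0.2413 0.0074 0.1469] 0.42452133629356764
[[-0.1334  0.4783]
 [ 0.144   0.4731]
 [ 0.474  -0.5707]
 [-0.4869 -0.5647]]
tcp [0.5068 0.2427 0.1973]
```

Request:
play_rows(
  moves=[
    [0.015,0.003,-0.06,0,0,0,-0.6],
    [0.03,0.005,-0.12,0,0,0,-0.6],
    [0.03,0.005,-0.17,0,0,0,-0.6],
    [0.03,0.005,-0.2,0,0,0,-0.6],
    [0.03,0.005,-0.2,0,0,0,-0.6],
    [0.03,0.005,-0.2,0,0,0,-0.6],
  ],
)

```text
t: 11.18
eef_pos: [0.5193, 0.245, 0.1182]
tcp_rot: [-1.211, 1.201, -1.207]
force: [0.6, -0.1, -1.3]
grip_width: 0.022
```

Run:
```python
from h import *
np.set_printoptions(precision=4,suppress=True)
s=bot.sense(); print(s['eef_pos'],s['force'],s['grip_width']);print(R.from_rotvec(s['tcp_rot']).as_matrix())
im=bot.snapshot('wrist');cv2.imwrite('pics/w8.png',im)
cv2.imwrite('pics/w8c.png',cv2.resize(im[90:250,240:400],None,fx=3.7,fy=3.7,interpolation=cv2.INTER_CUBIC))
im=bot.snapshot('side');cv2.imwrite('pics/s8.png',im);cv2.imwrite('pics/s8c.png',cv2.resize(im[190:310,260:380],None,fx=5,fy=5,interpolation=cv2.INTER_CUBIC))
```

```text
[0.5193 0.245  0.1182] [ 0.6358 -0.1482 -1.2899] 0.02197459049975798
[[ 0.0069  0.0036  1.    ]
 [-1.     -0.0011  0.0069]
 [ 0.0011 -1.      0.0036]]
```

View pics/w8c.png

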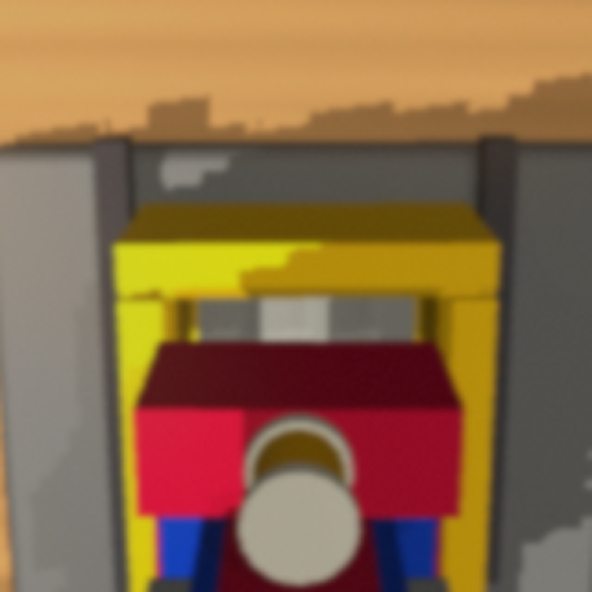

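View pics/s8c.png

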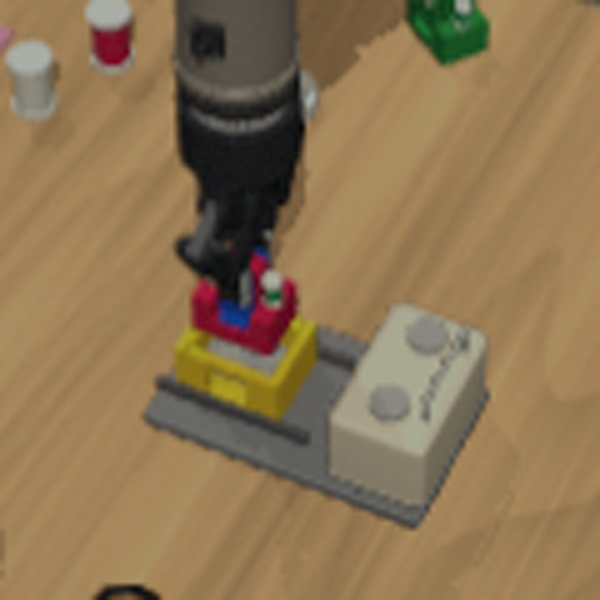

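Run:
```python
from fit import *
np.set_printoptions(precision=4,suppress=True)
s=dict(bot.sense())
f=lambda px: np.array(px)/3.7+[240,90]-[.36,.36]
P=np.array([[38,30,52],[38,-30,52],[30.8,30,52],[30.8,-30,52]])/1000
px=f([[114,243],[502,243],[117,298],[498,298]])
x,r=fit([.515,.241,0],P[:2],px[:2],s);print('pocket',x,np.degrees(x[2]));print(r)
C=np.array([[28,20,32],[28,-20,32],[28,20,0],[28,-20,0]])/1000
cp=f([[135,408],[463,408],[159,343],[437,343]])
def res(p):
    w=world(p[:3],C); w[:,2]+=p[3]; return (proj('wrist',w,s)-cp).ravel()
q=least_squares(res,[*s['eef_pos'][:2],0,.068]); print('cart',q.x,np.degrees(q.x[2]));print(q.fun.reshape(-1,2))
print('tcp',s['eef_pos'], x[:2]-q.x[:2])
# mid-column compare of axis (y offset) at true depth
for X in (x,q.x): print(X[1])
```

```text
pocket [0.519 0.242 0.008] 0.4579501550533566
[[-0.2003  0.0081]
 [ 0.2007  0.0091]]
cart [0.5174 0.2435 0.0077 0.0673] 0.4395632498503963
[[-0.1317  0.3969]
 [ 0.0308  0.3925]
 [ 0.4087 -0.4729]
 [-0.2885 -0.4688]]
tcp [0.5194 0.245  0.1183] [ 0.0016 -0.0015]
0.24196685092752654
0.24350932785155663
```

Request:
play_rows(
  moves=[
    [0.002,-0.002,-0.01,0,0,0,-0.6],
    [0.004,-0.004,-0.02,0,0,0,-0.6],
    [0.004,-0.004,-0.028,0,0,0,-0.6],
    [0.004,-0.004,-0.028,0,0,0,-0.6],
  ],
)

```text
t: 11.78
eef_pos: [0.5207, 0.2433, 0.1067]
tcp_rot: [-1.211, 1.201, -1.207]
force: [-0.5, -0.5, -1.9]
grip_width: 0.0218
```

Run:
```python
from h import *
np.set_printoptions(precision=4,suppress=True)
s=bot.sense(); print(s['eef_pos'],s['force'],s['grip_width']);print(R.from_rotvec(s['tcp_rot']).as_matrix())
im=bot.snapshot('wrist');cv2.imwrite('pics/w9.png',im)
cv2.imwrite('pics/w9c.png',cv2.resize(im[130:250,240:400],None,fx=5,fy=5,interpolation=cv2.INTER_CUBIC))
```

```text
[0.5207 0.2433 0.1067] [-0.5488 -0.4637 -1.9023] 0.021762801796323717
[[ 0.0068  0.0031  1.    ]
 [-1.     -0.0014  0.0068]
 [ 0.0014 -1.      0.003 ]]
```

View pics/w9c.png

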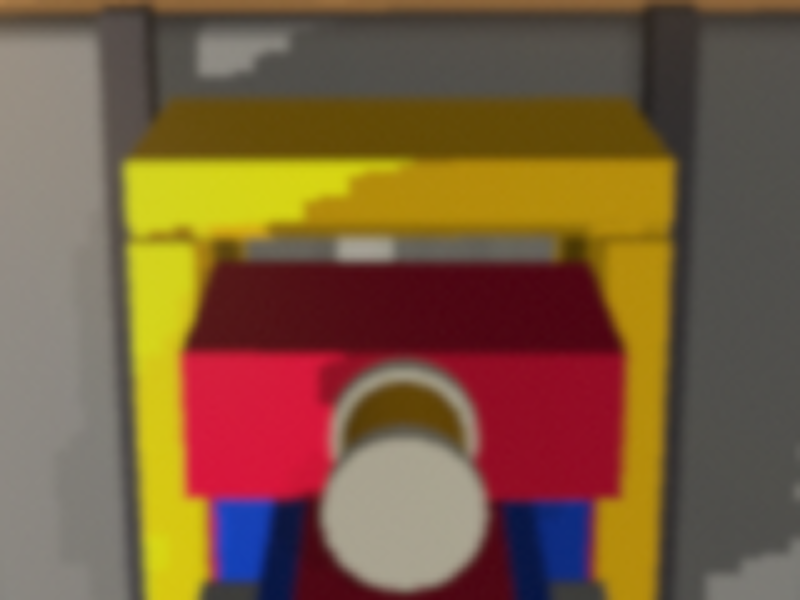

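Run:
```python
from fit import *
np.set_printoptions(precision=4,suppress=True)
s=dict(bot.sense())
f=lambda px: np.array(px)/5+[240,130]-[.4,.4]
P=np.array([[38,30,52],[38,-30,52]])/1000
px=f([[123,158],[678,158]])
x,r=fit([.515,.241,0],P[:2],px[:2],s);print('pocket',x,np.degrees(x[2]));print(r)
print('inner chamfer bottom/top',[(proj('wrist',world(x,np.array([[a,b,c]])/1000),s)[0]-[240,130]+.4)*5 for a,b,c in [(30.8,22.8,52),(30.8,-22.8,52),(28.8,20.8,50)]])
C=np.array([[28,20,32],[28,-20,32],[28,20,0],[28,-20,0]])/1000
cp=f([[184,351],[625,351],[214,265],[590,265]])
def res(p):
    w=world(p[:3],C); w[:,2]+=p[3]; return (proj('wrist',w,s)-cp).ravel()
q=least_squares(res,[*s['eef_pos'][:2],0,.068]); print('cart',q.x,np.degrees(q.x[2]));print(q.fun.reshape(-1,2))
print('tcp',s['eef_pos'], x[:2]-q.x[:2])
```

```text
pocket [0.5194 0.2422 0.0078] 0.44882889018103794
[[-0.1021  0.0047]
 [ 0.1022  0.0047]]
inner chamfer bottom/top [array([191.3771, 222.8369]), array([609.6749, 222.8083]), array([212.1363, 236.1108])]
cart [0.5186 0.2419 0.0077 0.0552] 0.43998503724141724
[[-0.2833  0.5525]
 [-0.0284  0.5469]
 [ 0.691  -0.657 ]
 [-0.3198 -0.6534]]
tcp [0.5208 0.2434 0.1069] [0.0007 0.0003]
```

Request:
play_rows(
  moves=[
    [0.001,0,-0.006,0,0,0,-0.6],
    [0.001,0,-0.012,0,0,0,-0.6],
    [0.001,0,-0.016,0,0,0,-0.6],
    [0.001,0,-0.016,0,0,0,-0.6],
  ],
)

```text
t: 12.32
eef_pos: [0.5211, 0.2434, 0.1003]
tcp_rot: [-1.211, 1.201, -1.206]
force: [0.3, 0.1, -1.6]
grip_width: 0.0219
```

Request:
play_rows(
  moves=[
    [0,0,-0.003,0,0,0,-0.6],
    [0,0,-0.006,0,0,0,-0.6],
    [0,0,-0.009,0,0,0,-0.6],
    [0,0,-0.009,0,0,0,-0.6],
  ],
)

```text
t: 12.82
eef_pos: [0.521, 0.2433, 0.0966]
tcp_rot: [-1.211, 1.201, -1.206]
force: [-1.2, -0.6, -0.9]
grip_width: 0.022
```

Request:
play_rows(
  moves=[
    [0,0,-0.003,0,0,0,-0.6],
    [0,0,-0.006,0,0,0,-0.6],
    [0,0,-0.009,0,0,0,-0.6],
    [0,0,-0.009,0,0,0,-0.6],
  ],
)

```text
t: 13.32
eef_pos: [0.521, 0.2432, 0.0928]
tcp_rot: [-1.212, 1.201, -1.206]
force: [0.8, 0.5, -2.0]
grip_width: 0.0219
```

Run:
```python
from h import *
np.set_printoptions(precision=4,suppress=True)
s=bot.sense(); print(s['eef_pos'],s['force'],s['wrist_torque'],s['grip_width'])
im=bot.snapshot('wrist')
cv2.imwrite('pics/w10c.png',cv2.resize(im[130:250,240:400],None,fx=5,fy=5,interpolation=cv2.INTER_CUBIC))
```

```text
[0.521  0.2432 0.0928] [ 0.8169  0.5073 -2.0102] [-0.0185 -0.0206 -0.0379] 0.02193605765087358
```

View pics/w10c.png

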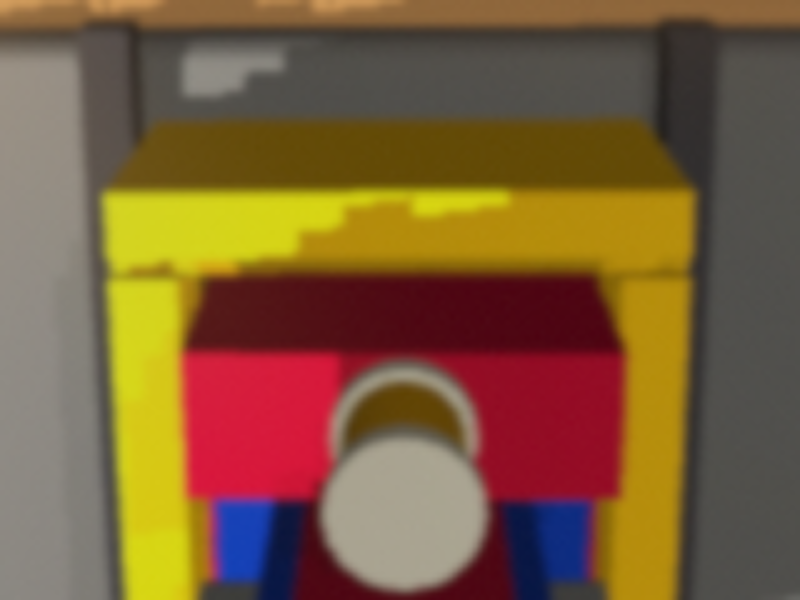

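Request:
play_rows(
  moves=[
    [0,0,-0.004,0,0,0,-0.6],
    [0,0,-0.008,0,0,0,-0.6],
    [0,0,-0.012,0,0,0,-0.6],
    [0,0,-0.012,0,0,0,-0.6],
  ],
)

```text
t: 13.88
eef_pos: [0.5209, 0.2432, 0.0879]
tcp_rot: [-1.212, 1.201, -1.206]
force: [0.3, 0.8, -1.9]
grip_width: 0.0218
```

Request:
play_rows(
  moves=[
    [0,0,-0.003,0,0,0,-0.6],
    [0,0,-0.006,0,0,0,-0.6],
    [0,0,-0.009,0,0,0,-0.6],
    [0,0,-0.009,0,0,0,-0.6],
  ],
)

```text
t: 14.38
eef_pos: [0.5208, 0.2432, 0.0842]
tcp_rot: [-1.212, 1.202, -1.206]
force: [0.1, -0.1, -1.4]
grip_width: 0.0218
```

Request:
play_rows(
  moves=[
    [0,0,-0.003,0,0,0,-0.6],
    [0,0,-0.006,0,0,0,-0.6],
    [0,0,-0.009,0,0,0,-0.6],
    [0,0,-0.009,0,0,0,-0.6],
  ],
)

```text
t: 14.88
eef_pos: [0.5207, 0.2431, 0.0805]
tcp_rot: [-1.212, 1.202, -1.206]
force: [-0.2, -0.3, -1.8]
grip_width: 0.0219
```

Request:
play_rows(
  moves=[
    [0,0,-0.003,0,0,0,-0.6],
    [0,0,-0.006,0,0,0,-0.6],
    [0,0,-0.009,0,0,0,-0.6],
    [0,0,-0.009,0,0,0,-0.6],
  ],
)

```text
t: 15.38
eef_pos: [0.5207, 0.2432, 0.0769]
tcp_rot: [-1.212, 1.202, -1.206]
force: [-0.2, -0.8, 0.6]
grip_width: 0.022
```

Request:
play_rows(
  moves=[
    [0,0,-0.003,0,0,0,-0.6],
    [0,0,-0.006,0,0,0,-0.6],
    [0,0,-0.009,0,0,0,-0.6],
    [0,0,-0.009,0,0,0,-0.6],
  ],
)

```text
t: 15.88
eef_pos: [0.5208, 0.2432, 0.0733]
tcp_rot: [-1.212, 1.202, -1.206]
force: [-0.2, 0.6, 1.2]
grip_width: 0.0222
```

Request:
play_rows(
  moves=[
    [0,0,-0.002,0,0,0,-0.6],
    [0,0,-0.004,0,0,0,-0.6],
    [0,0,-0.004,0,0,0,-0.6],
  ],
)

```text
t: 16.25
eef_pos: [0.521, 0.2432, 0.0718]
tcp_rot: [-1.212, 1.201, -1.207]
force: [-1.3, 0.2, 1.7]
grip_width: 0.0219
```

Request:
play_rows(
  moves=[
    [0,0,-0.002,0,0,0,-0.6],
    [0,0,-0.004,0,0,0,-0.6],
    [0,0,-0.004,0,0,0,-0.6],
  ],
)

```text
t: 16.62
eef_pos: [0.5212, 0.2432, 0.0704]
tcp_rot: [-1.211, 1.201, -1.207]
force: [-0.7, -0.8, 3.9]
grip_width: 0.0217
```

Run:
```python
from h import *
s=bot.sense(); print(s['eef_pos'],s['force'])
im=bot.snapshot('wrist')
cv2.imwrite('pics/w11c.png',cv2.resize(im[130:290,240:400],None,fx=3.7,fy=3.7,interpolation=cv2.INTER_CUBIC))
```

```text
[0.52124446 0.24321304 0.07039558] [-0.68829664 -0.78834138  3.94131024]
```

View pics/w11c.png

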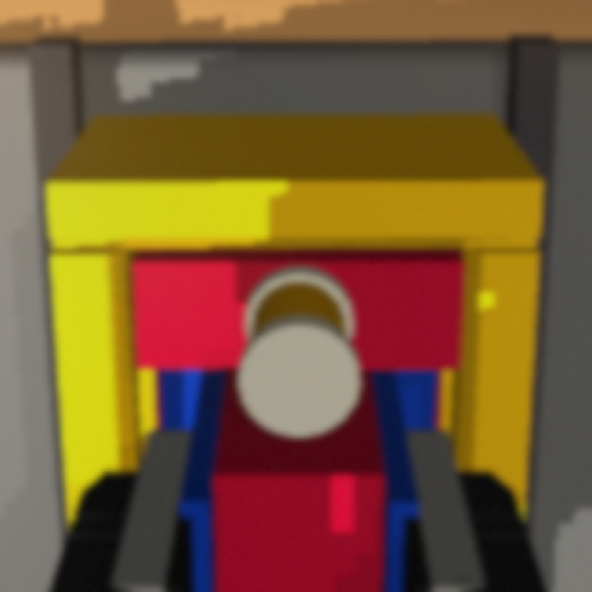

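Request:
play_rows(
  moves=[
    [0,0,-0.001,0,0,0,-0.6],
    [0,0,-0.002,0,0,0,-0.6],
    [0,0,-0.002,0,0,0,-0.6],
  ],
)

```text
t: 17.05
eef_pos: [0.5219, 0.2432, 0.0703]
tcp_rot: [-1.21, 1.2, -1.207]
force: [-0.2, -1.3, 6.9]
grip_width: 0.0215
```

Request:
play_rows(
  moves=[
    [0,0,-0.002,0,0,0,-0.45],
    [0,0,-0.003,0,0,0,-0.35],
    [0,0,-0.004,0,0,0,-0.25],
    [0,0,-0.004,0,0,0,-0.1],
    [0,0,-0.002,0,0,0,0.1],
    [0,0,0,0,0,0,0.25],
    [0,0,0,0,0,0,0.25],
  ],
)

```text
t: 17.92
eef_pos: [0.5218, 0.2433, 0.0702]
tcp_rot: [-1.21, 1.2, -1.207]
force: [-0.2, -0.0, -0.0]
grip_width: 0.0535
```

Run:
```python
from h import *
s=bot.sense(); print(s['eef_pos'],s['force'],s['grip_width'])
im=bot.snapshot('wrist')
cv2.imwrite('pics/w12c.png',cv2.resize(im[130:330,220:420],None,fx=3,fy=3,interpolation=cv2.INTER_CUBIC))
```

```text
[0.5218058  0.24328132 0.0701727 ] [-0.17094637 -0.02477475 -0.03919417] 0.053495348348242544
```

View pics/w12c.png

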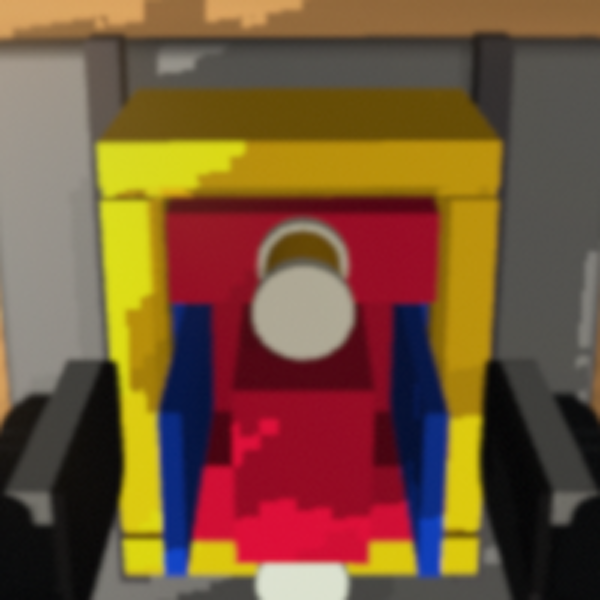

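Request:
play_rows(
  moves=[
    [0,0,0.02,0,0,0,0.25],
    [0,0,0.06,0,0,0,0.25],
    [0,0,0.12,0,0,0,0.25],
    [0,0,0.2,0,0,0,0.25],
    [0,0,0.28,0,0,0,0.25],
    [0,0,0.32,0,0,0,0.25],
    [0,0,0.32,0,0,0,0.25],
    [0,0,0.32,0,0,0,0.25],
  ],
)

```text
t: 18.98
eef_pos: [0.5211, 0.2428, 0.197]
tcp_rot: [-1.213, 1.201, -1.207]
force: [0.6, -0.2, -0.6]
grip_width: 0.0531
```

Run:
```python
from h import *
s=bot.sense(); print(s['eef_pos'],s['force'],s['grip_width'])
im=bot.snapshot('wrist')
cv2.imwrite('pics/w13c.png',cv2.resize(im[100:260,240:400],None,fx=3.7,fy=3.7,interpolation=cv2.INTER_CUBIC))
im=bot.snapshot('side');cv2.imwrite('pics/s13c.png',cv2.resize(im[190:310,260:380],None,fx=5,fy=5,interpolation=cv2.INTER_CUBIC))
```

```text
[0.52109871 0.24279139 0.19703627] [ 0.61015906 -0.23566149 -0.64847369] 0.053120684626229146
```

View pics/w13c.png

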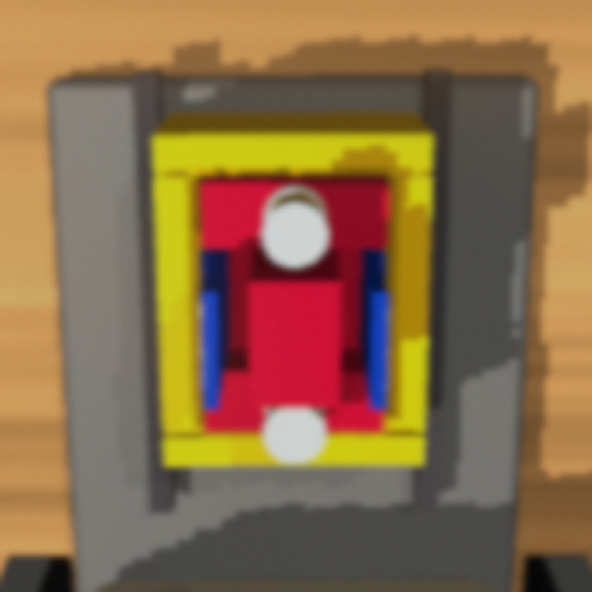

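View pics/s13c.png

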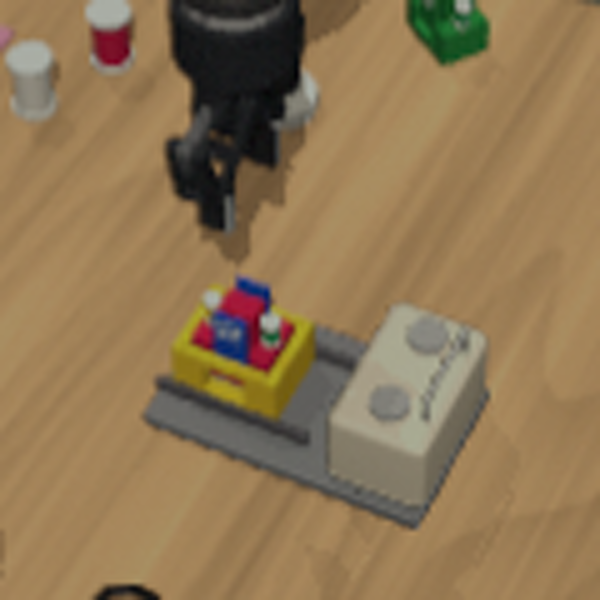

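Run:
```python
from fit import *
np.set_printoptions(precision=3,suppress=True)
s=dict(bot.sense())
f=lambda px: np.array(px)/3.7+[240,100]-[.36,.36]
P=np.array([[38,30,52],[38,-30,52],[-38,30,52],[-38,-30,52]])/1000
px=f([[152,134],[434,134],[162,466],[426,466]])
xp,r=fit([.52,.242,0],P,px,s);print('pocket',xp);print(r)
C=np.array([[13,9,58],[13,-9,58],[-13,9,58],[-13,-9,58],[28,20,32],[28,-20,32],[12,18,62],[12,-18,62],[-12,18,62],[-12,-18,62]])/1000
cp=f([[248,283],[343,283],[250,407],[341,407],[199,182],[391,182],[203,291],[388,291],[203,409],[387,409]])
def res(p):
    w=world(p[:3],C); w[:,2]+=p[3]; return (proj('wrist',w,s)-cp).ravel()
q=least_squares(res,[*xp[:2],0,.025],loss='soft_l1'); print('cart',q.x);print(q.fun.reshape(-1,2))
for z in (.022,.025,.030):
    w=world([xp[0],xp[1],xp[2]],C);w[:,2]+=z; print(z,'rms',np.sqrt(np.mean((proj('wrist',w,s)-cp)**2)),np.mean(abs(proj('wrist',w,s)-cp)[:,0]))
    t=world(xp,np.array([[12,18,62+1000*z],[-12,18,62+1000*z]])/1000); print((proj('side',t)-[260,190]+.4)*5)
print('rim side',(proj('side',world(xp,P))-[260,190]+.4)*5)
im=bot.snapshot('side');cv2.imwrite('pics/s14c.png',cv2.resize(im[240:275,290:330],None,fx=16,fy=16,interpolation=cv2.INTER_CUBIC))
for q_ in ('cartridge','pinch'):
    for cam in ('wrist',):
        for d in bot.mark_of(cam,q_): print(q_,d)
```

```text
pocket [0.521 0.242 0.009]
[[-0.163 -0.144]
 [ 0.257 -0.255]
 [ 0.202  0.307]
 [-0.304  0.158]]
cart [0.521 0.241 0.007 0.024]
[[ 0.292 -0.425]
 [-0.37  -0.422]
 [ 0.109  0.109]
 [-0.22   0.104]
 [ 0.293 -0.006]
 [-0.21   0.012]
 [-0.396  0.166]
 [ 0.328  0.17 ]
 [ 0.302  0.125]
 [-0.131  0.114]]
0.022 rms 0.558864422166031 0.4979205361833863
[[215.038 315.261]
 [248.255 327.794]]
0.025 rms 0.633496825460011 0.47663736109856814
[[214.881 312.296]
 [248.143 324.832]]
0.03 rms 1.911834155027562 0.5475245842918582
[[214.617 307.334]
 [247.957 319.877]]
rim side [[173.023 345.835]
 [215.128 282.624]
 [277.026 385.784]
 [317.325 320.66 ]]
cartridge {'centre': [317.3, 175.2], 'conf': 0.9}
cartridge {'centre': [583.2, 68.7], 'conf': 0.39}
pinch {'centre': [317.5, 190.1], 'conf': 0.61}
```

View pics/s14c.png

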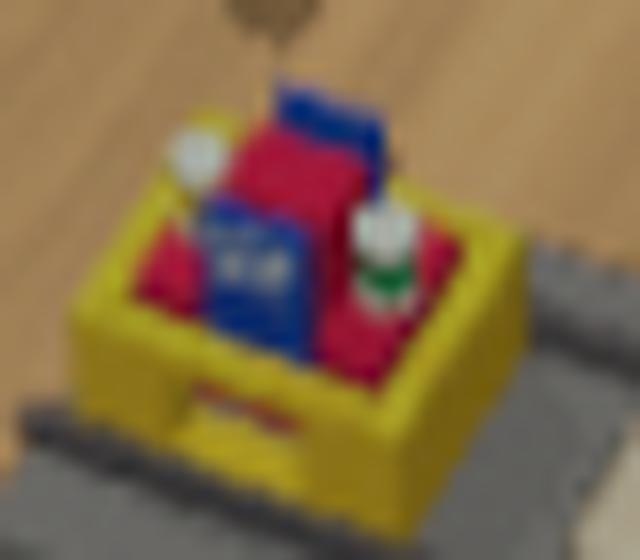

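Run:
```python
from h import *
print(bot.job_done()); print(bot.sense()['t'])
```

```text
the job is handed in; nothing more can be done
None
the job is handed in; nothing more can be done
```

I freed the pink cartridge from the teal winder, fitted it into the yellow pocket of the thread feeder, and handed the job in at about 19 s of the 64 s. The hand-in gave no verdict.

- **Release and lift:** I pinched both tabs with 25 N and raised the cartridge straight out. The largest vertical force I read on the tool was about 5 N while the tabs were closing. During the lift it was only about the cartridge's weight.
- **Finding the pocket:** It stood roughly 8 to 10 mm along its track from mid-position. I lined the cartridge up by wrist camera and it went in without touching the rim noticeably.
- **Pressing home:** The sprung plate gave way over about 8 mm, and the cartridge stopped at about 7 N. I then let the tabs go and backed the gripper away.

My last checks in the wrist and side pictures:
- **Height:** The underside fits best at about 24 mm over the table, which matches being caught under the lips. The unlocked height of 30 mm fitted clearly worse.
- **Position and tilt:** The cartridge is within about 1 mm of the pocket's centre and looks upright, though I did not measure the tilt.
- **Tabs and gripper:** Both tabs look fully sprung out. The gripper is clear, about 13 cm above where it let go.

**Readings that disagreed:**
- **Pinch opening:** The gripper read 22 mm when fully pinched, not the stated 25 mm. The tabs were visibly all the way in and the cartridge came free.
- **Calibration:** The wrist camera's calibration was about 1 to 2 mm off against the fingers, so I aligned by what the same picture showed of both parts.

I did not measure the other sewing things again afterwards, but the arm stayed clear of them and never felt an unexpected contact.

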